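# Close and pin a bronze-fragment case

### The job

Close the wooden fragment case: lay the longer of the two loose aluminium plates in the case on its four corner catches and press it down until it lies level and fully home on the rim all round. Then lock it by pushing the steel locking pin, tip first, through the hole in the block at the end of the case, over the plate, until its square handle meets the block, and let go. Leave the other things on the bench where they are.

Things in the scene. Friction and masses are not known exactly. Their poses are not given: they have to be found in the camera images.
- case: open wooden case fixed to the bench, 136 long (x) x 76 wide (y), its rim 30 mm above the bench, bronze fragments inside. Origin: centre of its underside; x along its length, z up. Dark steel corner lips rise to 42 mm and flare out up to 50 mm. At its -x end a steel block, 26 wide, 55 tall, x = -94..-66 mm, has a hole along x
- case_seat (a point): centre of the plate seat, level with the rim, 30 mm above the case's origin: where the centre of the plate's underside ends up. Between the lips is a 124 x 66 mm space for the plate. The lips leave the middle 68 mm of each long side free, and there the wood is notched down to 16 mm over x = -27..27 mm for the fingers
- case_hole (a point): centre of the outer mouth of the block's 10.5 mm round hole, at (-94, 0, 42) mm in the case's frame; the hole runs 28 mm along +x and comes out above the plate's end. A plate that is not pressed down bars it.
- catch0 (a joint): stiff steel corner catch, an 8 mm button at x = -50, y = -21 mm in the case; 0 = fully up (6 mm above the rim), 0.006 m = fully down (level with the rim). It stays where it is left; about 3.5 N pushes it down (14 N all four). A plate laid on the catches stands proud of the rim.
- catch1 (a joint): the same at x = -50, y = 21 mm
- catch2 (a joint): the same at x = 50, y = -21 mm
- catch3 (a joint): the same at x = 50, y = 21 mm
- cover: the longer plain aluminium plate, 120 long (x) x 62 wide (y) x 5 mm thick, about 100 g, lying across a dark wooden block 75 x 36 x 20 mm tall, so that its edges overhang. Origin: centre of its underside; x along its length
- cover_mid (a point): centre of the longer plate, at mid thickness
- pin: steel locking pin lying on the bench, about 50 g: a square handle 32 long x 14 x 14 mm, then a round rod 7 mm thick and 68 mm long with a tapered tip. Origin: centre of the handle, on the pin's axis; x points towards the tip
- pin_shoulder (a point): where the rod leaves the handle, 16 mm from the pin's origin along x
- pin_tip (a point): tip of the rod, 84 mm from the pin's origin along x
- blank: bystander: shorter aluminium plate, 86 x 62 x 5 mm, on a wooden block like the other (origin: centre of its underside)
- file: bystander: needle file lying on the bench, wooden handle 50 x 14 x 14 mm and flat 8 mm blade 50 mm long (origin: centre of the handle; x to the blade's end)
- jar: bystander: jar with a black cap, 54 mm wide, 68 mm tall (origin: centre of its underside)
- beaker: bystander: green bronze beaker, 84 mm wide at the mouth, 200 mm tall (origin: centre of its underside)
- dish: bystander: white dish, 72 mm wide, 22 mm tall (origin: centre of its underside)
- brush: bystander: brush with a red handle, 160 mm long, lying on the bench between the robot and the case
- cork: bystander: cork block 50 x 36 mm, 30 mm tall (origin: centre of its underside)
There are look-alikes about, which are no part of the job. Of the things that look like the pin, take the one that is farthest from the robot's base at the start.

How it is judged (in metres and radians):
On the way, in this order (a step that is already met when the one before it is completed fails the run):
1. the longer plate lies level and fully home on the case's rim (z of cover_mid in the frame of case between 0.029 and 0.0345 m and x of cover_mid in the frame of case between -0.006 and 0.006 m and y of cover_mid in the frame of case between -0.006 and 0.006 m and angle between the z axis of cover and the z axis of case, either way round below 0.022 rad), for 0.2 s.
2. the pin is through the block's hole, over the plate (all of step 1 and x of pin_tip in the frame of case between -0.036 and -0.015 m and y of pin_tip in the frame of case between -0.014 and 0.014 m and z of pin_tip in the frame of case between 0.034 and 0.056 m and y of pin_shoulder in the frame of case between -0.008 and 0.008 m and z of pin_shoulder in the frame of case between 0.032 and 0.05 m), for 0.2 s.
At the end, for the whole second after the job is handed in: The longer plate is pressed home in the case: its middle within 2 mm of its height when home, within 6 mm of the case's centre, and parallel to the rim within 0.022 rad. The pin is through the block's hole and over the plate, its handle within about 10 mm of the block. Both are released and at rest (all of step 2 and linear speed of each of cover, pin below 0.02 m/s); the robot touches nothing.
It fails at once if one of the bystanders (shorter plate, needle file, jar, bronze beaker, dish, brush, cork block) is moved more than 30 mm (distance of any of blank, file, jar, beaker, dish, brush, cork from where it was at the start of the episode above 0.03 m).
It also fails if it takes over 72 s, if anything falls off the work surface, if the arm or the gripper's body presses on something with over 40 N, if the wrist force passes 120 N, or if a joint passes its speed limit or range.

### The arm

A 7-joint arm with a two-finger parallel gripper is mounted at the origin on the work surface. World frame = base frame: x ahead of the robot, y to its left, z up, the work surface at z = 0. Lengths are in mm, angles in rad, forces in N, time in s.
With the tool pointing down it reaches from about 400 to 875 mm from the base axis. Payload 4.4 kg.
Tool frame: the origin (TCP) lies midway between the tips of the shut fingers; the grasp point (between the pads) lies 19 mm behind it; z points along the fingers, y is the line along which they close (so a half turn about z gives the same grasp; the last joint's range is limited). The gripper opens to 85 mm and grips with 20 to 120 N. Pads are 22 mm wide; open, the fingers measure 114 mm over their backs; the gripper's body (76 mm by 85 mm) begins 54 mm behind the grasp point. The pads swing forward as they close: fully open they stand 13 mm farther back than shut.
Start: joints at [1.274, 0.628, 0.038, 1.517, -0.027, 0.996, -0.02], TCP at [148.719, -632.772, 231.313] pointing down, gripper open.
Joint ranges: [-3.06, 3.06], [-0.37, 2.12], [-1.25, 1.32], [0.18, 2.47], [-1.1, 4.24], [0.23, 1.98], [-2.94, 2.94]. Speed limits (rad/s): [2.57, 2.57, 3.14, 3.14, 3.14, 3.14, 3.14].

### API

Orientations are given as [roll, pitch, yaw] about the fixed x, y, z axes, in that order (R = Rz(yaw) Ry(pitch) Rx(roll)).
In Python, from cell import ctrl gives the robot as it stands.
- The arm moves only by the shell command python3 -m crank 'ROWS' [OPENING]. ROWS is JSON, a list that holds one entry, the list of rows, each a list of 4 numbers: the shift along the tool's x, y, z normalised to -1 to 1, where 1 is 2.5 cm, then the turn about the tool's z normalised to -1 to 1, where 1 is 0.08 rad. In form: [[[dx, dy, dz, turn], ...]]. A call has 1 to 12 rows; each row shifts and turns the commanded pose from where the row before left it, along the tool's axes as they then stand; what a row does not reach is not made up. A row lasts 1/12 s, in which the tool goes at most 41.7 mm and 7.16 degrees, less where a joint would pass 70% of its speed; a pose out of reach is approached as far as the arm can. A call with a number of a shift or a turn outside -1 to 1 is refused whole. A call with a gripper value outside its range is refused whole. OPENING is the closure, from -1 (fully open) to 1 (shut), set as the call begins (- or left out, the last holds). The fingers move at their own pace and stop on an object; the grip force is fixed at half the most. Time passes only in rows, so rows that do not move let the fingers close. It gives the time, the measured TCP pose, the force, the opening and the grip force at its end, in the units of the state.
- ctrl.read_state(): the state, without advancing time (a new reading comes with each control period).
- ctrl.get_image(name): name is "scene" or "top" or "wrist"; returns a dict with "img" (480x640x3 uint8, red, green, blue), "intrinsics" (3x3 intrinsics, pixels), "extrinsics" (4x4, takes a point from camera to world coordinates). Camera axes: x right, y up, looking along -z (the intrinsics and any distortion apply to the point x, -y, -z); pixel columns grow to the right and rows downward; lengths in mm; the calibration is good to about 2 mm. A picture is of the moment at which its call begins. There is no depth.
- ctrl.finish_job(): hands the job in; it is judged then, once.
Trained networks look in the newest picture that a camera, given by its name, has taken for a name from the list of things; names that differ only in an ending like _2 or _b are one class to them, and where a whole thing is asked for, a point or a joint stands for the part that bears it (a point fixed in the world has none). Each returns a list of dicts, best first, with "confidence" (0 to 1); they miss things now and then, are a little off and sometimes report something else, mostly with a low value. They report only what shows in the picture. A call takes as long as a camera call. They do not tell look-alikes from the thing itself.
- ctrl.find_in(camera, target): "position" ([row, column] in pixels, amid what is visible of it).
- ctrl.trace(camera, target): "mask" (480x640 bool, what is visible of it) and "position" ([row, column] in pixels, amid what is visible of it).
- ctrl.place_of(camera, target): "position" ([row, column] in pixels: a listed point, or the origin of a listed thing).
The state is a dict: "clock": time; "qpos": joint angles; "qd": joint speeds; "tau": joint torques, N m; "eef_pos": TCP position; "tool_rot": TCP orientation; "force": force on the tool from outside, world axes, zero at the start; "torque": the same for the moment, N m; "width": finger opening in mm; "gripper_force": force on a finger pad.
Only numpy, scipy, OpenCV 4.12 (cv2) and the standard library are available. Lean on these libraries where they do the work, as an engineer would, in place of code of your own. Each camera call takes 0.05 s, during which the arm holds its last target. There are 200 camera calls.

## Working session

There is one attempt and no reset: what is moved stays moved. The work goes in short steps, Python scripts to look and compute and a shell command to move; the robot and the scene stay as the last step left them, time stands still between calls to the robot, and variables do not carry over. Pictures are saved under pics/ and viewed, at most 12 in all, crops included, and the job is handed in when it is done.

```bash
mkdir -p pics; ls
cat > h.py <<'E'
import numpy as np, cv2
from cell import ctrl
def cam(n):
    d=ctrl.get_image(n); return d['img'],np.array(d['intrinsics']),np.array(d['extrinsics'])
def ray(K,E,rc):
    v=np.array([(rc[1]-K[0,2])/K[0,0],-(rc[0]-K[1,2])/K[1,1],-1.])
    return E[:3,3],E[:3,:3]@v
def atz(K,E,rc,z):
    o,d=ray(K,E,rc); return o+d*(z-o[2])/d[2]
def tri(rs):
    A=np.zeros((3,3));b=np.zeros(3)
    for o,d in rs:
        d=d/np.linalg.norm(d);P=np.eye(3)-np.outer(d,d);A+=P;b+=P@o
    x=np.linalg.solve(A,b)
    return x,[np.linalg.norm(np.cross(x-o,d/np.linalg.norm(d))) for o,d in rs]
def proj(K,E,p):
    c=E[:3,:3].T@(np.array(p)-E[:3,3]); return [K[1,2]+K[1,1]*(-c[1])/(-c[2]),K[0,2]+K[0,0]*c[0]/(-c[2])]
E
python3 - <<'E'
from h import *
ims=[]
for n in ['scene','top','wrist']:
    im,K,E=cam(n); cv2.imwrite(f'pics/{n}0.png',im[:,:,::-1]); print(n,E[:3,3].round(),K[0,0],(-E[:3,2]).round(2))
    for t in ['case','case_seat','case_hole','cover','cover_mid','pin','pin_shoulder','pin_tip','blank','file','catch0','catch3']:
        if n=='wrist' and t in('blank','file'):continue
        r=ctrl.place_of(n,t)
        print(n,t,[(np.round(q['position']).tolist(),round(q['confidence'],2)) for q in r[:5]])
print(ctrl.read_state())
E
```

```text
pics
scene [1365.  286.  647.] 438.0499712108739 [-0.81 -0.26 -0.52]
scene case [([283.0, 326.0], 0.95)]
scene case_seat [([273.0, 328.0], 0.84), ([236.0, 182.0], 0.7)]
scene case_hole [([255.0, 295.0], 0.89)]
scene cover [([236.0, 181.0], 0.77)]
scene cover_mid [([234.0, 181.0], 0.63), ([271.0, 328.0], 0.21)]
scene pin [([240.0, 235.0], 0.74), ([219.0, 445.0], 0.55), ([236.0, 412.0], 0.48)]
scene pin_shoulder [([231.0, 408.0], 0.65), ([222.0, 446.0], 0.4)]
scene pin_tip [([230.0, 451.0], 0.65), ([244.0, 392.0], 0.6), ([327.0, 282.0], 0.21)]
scene blank [([282.0, 478.0], 0.69), ([234.0, 181.0], 0.65)]
scene file [([241.0, 237.0], 0.56)]Traceback (most recent call last):
  File "<stdin>", line 7, in <module>
ValueError: it knows: beaker, blank, brush, case, case_hole, case_seat, cork, cover, cover_mid, dish, file, jar, pin, pin_shoulder, pin_tip
```

Run:
```python
from h import *
ims=[]
for n in ['scene','top','wrist']:
    im,K,E=cam(n); ims.append(im[:,:,::-1]); cv2.imwrite(f'pics/{n}0.png',im[:,:,::-1]); print(n,E[:3,3].round(),K[0,0],(-E[:3,2]).round(2))
    for t in ['case','case_seat','case_hole','cover','cover_mid','pin','pin_shoulder','pin_tip','blank','file','beaker','jar']:
        r=ctrl.place_of(n,t)
        print(n,t,[(np.round(q['position']).tolist(),round(q['confidence'],2),atz(K,E,q['position'],{'case':0,'case_seat':30,'case_hole':42,'cover':20,'cover_mid':22,'blank':20}.get(t,7)).round().tolist()) for q in r[:5]])
print(ctrl.read_state())
```

```text
scene [1365.  286.  647.] 438.0499712108739 [-0.81 -0.26 -0.52]
scene case [([281.0, 328.0], 0.75, [555.0, 52.0, 0.0])]
scene case_seat [([269.0, 330.0], 0.58, [542.0, 55.0, 30.0]), ([255.0, 294.0], 0.46, [515.0, -47.0, 30.0])]
scene case_hole [([254.0, 293.0], 0.88, [527.0, -46.0, 42.0])]
scene cover [([272.0, 329.0], 0.66, [541.0, 51.0, 20.0]), ([236.0, 181.0], 0.64, [506.0, -381.0, 20.0])]
scene cover_mid [([234.0, 181.0], 0.57, [498.0, -387.0, 22.0])]
scene pin [([235.0, 412.0], 0.57, [287.0, 218.0, 7.0]), ([216.0, 443.0], 0.47, [147.0, 293.0, 7.0])]
scene pin_shoulder [([222.0, 443.0], 0.44, [188.0, 297.0, 7.0]), ([231.0, 408.0], 0.4, [270.0, 206.0, 7.0])]
scene pin_tip [([230.0, 453.0], 0.64, [225.0, 327.0, 7.0]), ([245.0, 393.0], 0.56, [357.0, 177.0, 7.0])]
scene blank [([281.0, 483.0], 0.61, [468.0, 405.0, 20.0])]
scene file [([240.0, 238.0], 0.44, [459.0, -235.0, 7.0])]
scene beaker [([354.0, 408.0], 0.76, [736.0, 269.0, 7.0])]
scene jar [([328.0, 281.0], 0.62, [743.0, 6.0, 7.0])]
top [ 255.   11. 1066.] 517.1464930397735 [ 0.17 -0.   -0.98]
top case [([183.0, 296.0], 0.68, 
[... 1269 characters left out ...]

wrist jar []
{'clock': 2.5, 'qpos': array([ 1.27421005,  0.62837969,  0.03851528,  1.5174037 , -0.02703085,
        0.99631162, -0.01999282]), 'qd': array([-0.00045003, -0.00188314,  0.00032506, -0.00121172, -0.00020458,
        0.00014152,  0.00235372]), 'tau': array([-3.01087709e-06, -5.63264143e+01,  1.22563899e+00, -1.93779552e+01,
        1.09269092e-02,  1.63579400e-03, -7.04818561e-06]), 'eef_pos': array([ 148.71165483, -632.76966416,  231.32567791]), 'tool_rot': array([ 3.14157744e+00, -5.44438971e-05,  2.30739235e-01]), 'force': array([ 0.29558687,  0.51413852, -0.15493871]), 'torque': array([-0.04351292,  0.02044824,  0.03413635]), 'gripper_force': 0.0, 'width': 85.71078022564308}
```

View pics/scene0.png

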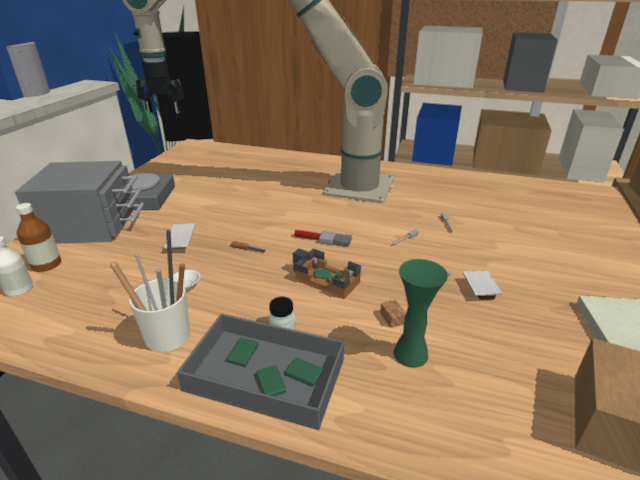

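View pics/top0.png

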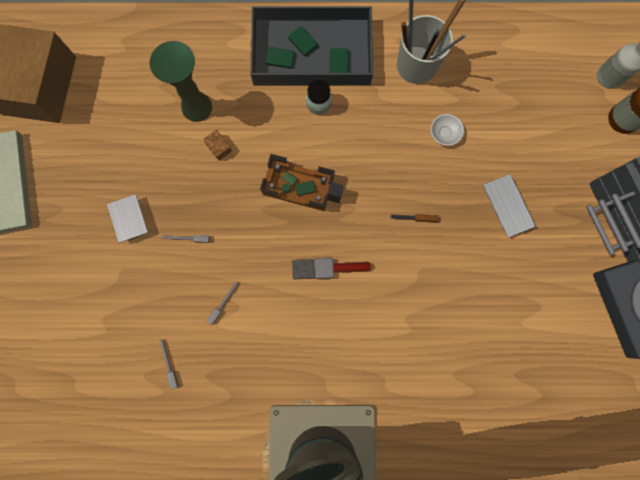

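The pictures show the case at top px (row 183, col 297) and the longer plate at (206, 508). The pin-like items have their handles at (239, 205), (317, 214) and (382, 173). The one at (239, 205) is farthest from the base, so that is the pin. Next I move over the plate.

```bash
python3 -m crank '[[[0.94,-0.37,0,0],[0.94,-0.37,0,0],[0.94,-0.37,0,0],[0.94,-0.37,0,0],[0.94,-0.37,0,0],[0.94,-0.37,0,0],[0.94,-0.37,0,0],[0.94,-0.37,0,0],[0.94,-0.37,0,0],[0.94,-0.37,0,0],[0.94,-0.37,0,0],[0.94,-0.37,0,0]]]' -1; python3 -m crank '[[[0.9,-0.37,0,0],[0.9,-0.37,0,0],[0.9,-0.37,0,0],[0.9,-0.37,0,0],[0.8,-0.37,0,0],[0,0,0,0],[0,0,0,0]]]'
cat > m.py <<'E'
from h import *
def meas(n,t,zs,top=True):
    im,K,E=cam(n); r=ctrl.trace(n,t)
    print(t,ctrl.read_state()['clock'])
    for q in r[:3]:
        m=q['mask'].astype(np.uint8); (c,wh,a)=cv2.minAreaRect(np.argwhere(m)[:,::-1].astype(np.float32))
        b=cv2.boxPoints((c,wh,a)); P=[atz(K,E,(p[1],p[0]),zs) for p in b]
        L=[P[1]-P[0],P[2]-P[1]]; n_=[np.linalg.norm(l) for l in L]; l=L[int(np.argmax(n_))]
        print(round(q['confidence'],2),'area',m.sum(),'ctr',np.mean(P,0).round(1),'size',np.round(n_,1),'yaw',round(np.arctan2(l[1],l[0])%np.pi,3),'px',np.round(c,1))
    return im,K,E,r
E
python3 - <<'E'
from m import *
im,K,E,r=meas('wrist','cover',25)
cv2.imwrite('pics/w1.png',im[:,:,::-1]); np.savez('v1.npz',K=K,E=E)
for t in ['cover','cover_mid']:
  for q in ctrl.place_of('wrist',t)[:2]: print(t,q['position'],round(q['confidence'],2),atz(K,E,q['position'],22.5))
s=ctrl.read_state(); print(s['eef_pos'],s['tool_rot'],s['qpos'][6])
E
```

```text
clock: 3.5
eef_pos: [398.8, -459.4, 231.4]
tool_rot: [3.141, -0.0, 0.231]
force: [-0.6, -0.4, -0.3]
width: 85.3
gripper_force: 0.0
clock: 4.08
eef_pos: [495.6, -388.6, 231.2]
tool_rot: [-3.141, -0.0, 0.234]
force: [0.0, -0.4, -0.7]
width: 85.4
gripper_force: 0.0
cover 4.1833
0.63 area 9232 ctr [ 501.8 -387.1   25. ] size [ 61.5 119.5] yaw 0.404 px [320.9 198.7]
cover [199.3, 322.7] 0.63 [ 504.20024357 -387.92053126   22.5       ]
cover_mid [204.5, 319.3] 0.69 [ 498.87106352 -386.0567568    22.5       ]
[ 493.03846013 -391.33764556  231.37879667] [3.14105508e+00 8.64499855e-04 2.28548407e-01] -0.6943281978124584
```

View pics/w1.png

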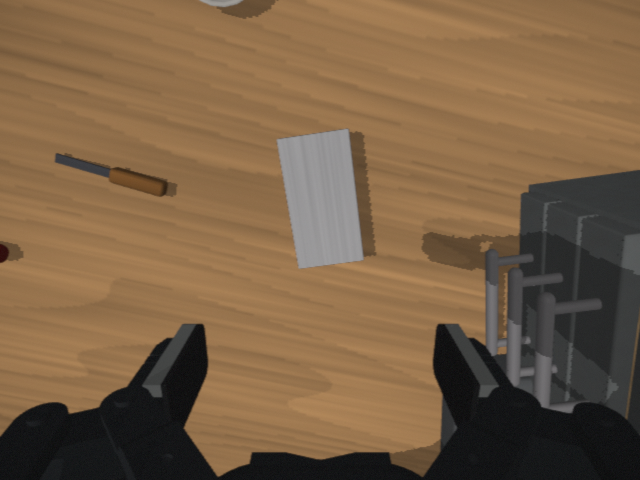

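The wrist picture shows the plate at px (col 321, row 199). Its size at z=25 comes out at 119.5 x 61.5, so the height agrees with the text. I turn, go lower and measure again.

```bash
python3 -m crank '[[[0.17,0,0.75,-0.44],[0.17,0,0.75,-0.44],[0,0,0.75,-0.44],[0,0,0.75,-0.44],[0,0,0.75,-0.43],[0,0,0.75,0],[0,0,0.75,0],[0,0,0,0],[0,0,0,0],[0,0,0,0],[0,0,0,0]]]'
python3 - <<'E'
from m import *
im,K,E,r=meas('wrist','cover',25)
v=np.load('v1.npz'); q=ctrl.place_of('wrist','cover_mid')
p=r[0]['mask']; a=np.argwhere(p); print('mask rows',a[:,0].min(),a[:,0].max())
print(tri([ray(v['K'],v['E'],(204.5,319.3)),ray(K,E,q[0]['position'])]), q[0]['position'],atz(K,E,q[0]['position'],22.5))
c=cv2.minAreaRect(a[:,::-1].astype(np.float32))[0]
print(tri([ray(v['K'],v['E'],(198.7,320.9)),ray(K,E,(c[1],c[0]))]))
s=ctrl.read_state(); print(s['eef_pos'],s['tool_rot'])
E
```

```text
clock: 5.2
eef_pos: [503.2, -388.9, 101.6]
tool_rot: [3.139, -0.001, 0.405]
force: [0.6, -0.9, -0.1]
width: 85.4
gripper_force: 0.0
cover 5.3
0.55 area 20186 ctr [ 502.3 -387.8   25. ] size [119.8  60.7] yaw 0.336 px [318.8 253.2]
mask rows 156 350
(array([ 497.71099881, -387.05244538,   15.11191267]), [np.float64(0.7815437232200327), np.float64(0.7815437232200525)]) [261.1, 315.9] [ 500.77183483 -386.65125951   22.5       ]
(array([ 502.90705277, -387.05171218,   13.89134174]), [np.float64(0.5037272863541372), np.float64(0.5037272863540586)])
[ 503.11272953 -388.43096147  101.2791742 ] [ 3.13985454e+00 -1.02145047e-03  4.05848930e-01]
```

```bash
cat > m.py <<'E'
from h import *
def meas(n,t,zs,k=3):
    im,K,E=cam(n); r=ctrl.trace(n,t)
    for q in r[:k]:
        cs,_=cv2.findContours(q['mask'].astype(np.uint8),0,1); c=max(cs,key=len)[:,0]
        W=np.array([atz(K,E,(p[1],p[0]),zs)[:2] for p in c],np.float32)
        (ctr,wh,a)=cv2.minAreaRect(W); a=np.deg2rad(a if wh[0]>wh[1] else a+90)
        print(n,t,round(q['confidence'],2),'ctr',np.round(ctr,1),'size',np.round(wh,1),'yaw',round(a%np.pi,3))
    return im,K,E,r
def st():
    s=ctrl.read_state(); print(round(s['clock'],2),s['eef_pos'].round(1),s['tool_rot'].round(3),s['width'].round(1)); return s
def rel(s,p,yaw=None):
    y=s['tool_rot'][2]; d=np.array(p)[:2]-s['eef_pos'][:2]
    print('units x %.2f y %.2f'%((d@[np.cos(y),np.sin(y)])/25,(d@[np.sin(y),-np.cos(y)])/25), 'turn',None if yaw is None else round((y-yaw)/.08,2))
E
python3 - <<'E'
from m import *
im,K,E,r=meas('wrist','cover',25)
cv2.polylines
o=im[:,:,::-1].copy(); cs,_=cv2.findContours(r[0]['mask'].astype(np.uint8),0,1); cv2.drawContours(o,cs,-1,(0,0,255),1); cv2.imwrite('pics/w2.png',o); st()
E
```

```text
Traceback (most recent call last):
IndexError: list index out of range
```

Run:
```python
from m import *
for i in range(4):
    im,K,E,r=meas('wrist','cover',25,1)
    if r: break
o=im[:,:,::-1].copy(); cs,_=cv2.findContours(r[0]['mask'].astype(np.uint8),0,1); cv2.drawContours(o,cs,-1,(0,0,255),1); cv2.imwrite('pics/w2.png',o); st()
```

```text
wrist cover 0.82 ctr [ 502.1 -387.7] size [120.9  62.3] yaw 0.378Traceback (most recent call last):
  File "<stdin>", line 5, in <module>
  File "m.py", line 11, in st
    s=ctrl.read_state(); print(round(s['clock'],2),s['eef_pos'].round(1),s['tool_rot'].round(3),s['width'].round(1)); return s
                                                                                                ^^^^^^^^^^^^^^^^
AttributeError: 'float' object has no attribute 'round'
```

View pics/w2.png

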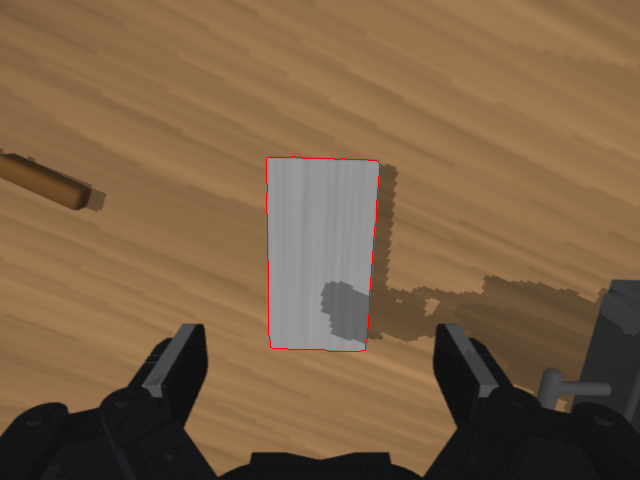

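The contour fits the plate, with its corners at (col 267, row 157), (379, 160), (365, 351) and (271, 348). I go down and grip.

```bash
sed -i "s/s\['width'\].round(1)/round(s['width'],1)/" m.py
python3 -m crank '[[[-0.03,-0.04,0.6,0.34],[0,0,0.6,0],[0,0,0.6,0],[0,0,0.6,0],[0,0,0.6,0],[0,0,0.5,0],[0,0,0.3,0],[0,0,0,0],[0,0,0,0],[0,0,0,0]]]'; python3 -m crank '[[[0,0,0,0],[0,0,0,0],[0,0,0,0],[0,0,0,0],[0,0,0,0],[0,0,0,0],[0,0,0,0],[0,0,0,0],[0,0,0,0],[0,0,0,0]]]' 1
```

```text
clock: 6.38
eef_pos: [502.1, -387.7, 5.8]
tool_rot: [3.14, -0.001, 0.379]
force: [-0.3, -1.6, -0.0]
width: 85.4
gripper_force: 0.0
clock: 7.22
eef_pos: [502.1, -387.8, 6.5]
tool_rot: [3.14, -0.001, 0.379]
force: [-1.2, -0.5, 6.1]
width: 60.3
gripper_force: 63.7
```

```bash
python3 -m crank '[[[0,0,-0.4,0],[0,0,-0.8,0],[0,0,-1,0],[0,0,-1,0],[0,0,-1,0],[0,0,-1,0],[0,0,-1,0],[0,0,-0.8,0],[0.22,-0.96,0,0],[0.22,-0.96,0,0],[0.22,-0.96,0,0],[0.22,-0.96,0,0]]]'; python3 -m crank '[[[0.22,-0.96,0,0],[0.22,-0.96,0,0],[0.22,-0.96,0,0],[0.22,-0.96,0,0],[0.22,-0.96,0,0],[0.22,-0.96,0,0],[0.22,-0.96,0,0],[0.22,-0.96,0,0],[0.22,-0.96,0,0],[0.22,-0.96,0,0],[0.22,-0.96,0,0],[0.22,-0.96,0,0]]]';  python3 -m crank '[[[0.22,-0.96,0,-0.9],[0.22,-0.96,0,-0.9],[0.22,-0.9,0,-0.9],[0,0,0,-0.9],[0,0,0,-0.9],[0,0,0,-0.9],[0,0,0,-0.9],[0,0,0,-0.9],[0,0,0,-0.9],[0,0,0,-0.9],[0,0,0,-0.9],[0,0,0,-0.9]]]'; python3 -m crank '[[[0,0,0,-0.8],[0,0,0,0],[0,0,0,0],[0,0,0,0]]]'
python3 - <<'E'
from m import *
st()
for n in ['top','wrist']:
    im,K,E,r=meas(n,'case',30); cv2.imwrite(f'pics/{n}3.png',im[:,:,::-1]); np.savez(f'{n}3.npz',K=K,E=E,im=im)
    for t,z in [('case',0),('case_seat',30),('case_hole',42),('cover_mid',160)]:
        for q in ctrl.place_of(n,t)[:2]: print(n,t,np.round(q['position'],1),round(q['confidence'],2),atz(K,E,q['position'],z).round(1))
E
```

```text
clock: 8.22
eef_pos: [486.0, -289.0, 181.0]
tool_rot: [3.141, -0.001, 0.378]
force: [1.6, 0.8, -1.9]
width: 60.1
gripper_force: 65.0
clock: 9.22
eef_pos: [441.0, 3.1, 180.9]
tool_rot: [3.141, -0.001, 0.379]
force: [0.7, 0.1, -1.5]
width: 60.0
gripper_force: 65.0
clock: 10.22
eef_pos: [425.6, 72.4, 180.8]
tool_rot: [3.141, -0.0, 1.246]
force: [-0.9, 0.9, -1.3]
width: 60.0
gripper_force: 65.1
clock: 10.55
eef_pos: [425.6, 72.5, 180.4]
tool_rot: [3.141, -0.0, 1.305]
force: [0.8, 0.4, -0.5]
width: 59.7
gripper_force: 65.1
10.55 [425.6  72.5 180.4] [ 3.141 -0.     1.305] 59.7
top case 0.55 ctr [559.  -21.8] size [72.9 28.1] yaw 0.818
top case 0.5 ctr [777.3 291.4] size [197.3  95.8] yaw 0.648
top case 0.46 ctr [ 664.3 -267.2] size [68.2 66.8] yaw 1.57
top case_hole [195.6 343.1] 0.77 [516.5 -45.6  42. ]
wrist case 0.86 ctr [545.6  29.7] size [179.1  99.1] yaw 1.303
wrist case [205.8 472. ] 0.86 [549.   49.5   0. ]
wrist case_seat [211.8 487.6] 0.91 [550.2  51.4  30. ]
wrist case_seat [344.6 324.1] 0.34 [401.5 -27.8  30. ]
wrist cover_mid [353.  316.5] 0.68 [417.1  49.  160. ]
```

View pics/wrist3.png

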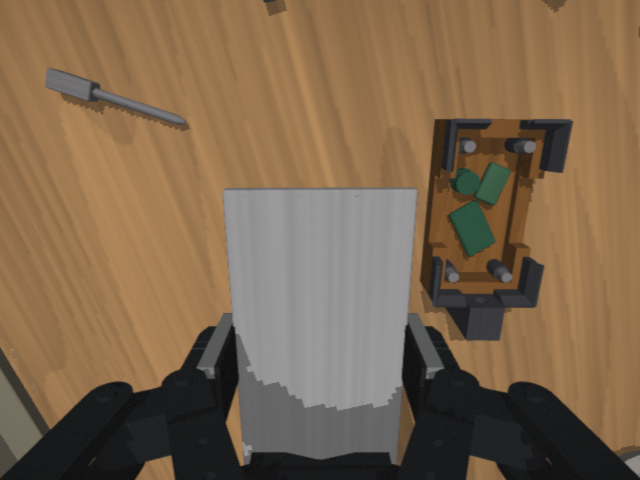

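The wrist picture shows the case at cols 430-570, rows 120-340, with its catches near (468,146), (528,147), (453,275) and (505,277). Next I enlarge it.

Run:
```python
from m import *
im=np.load('wrist3.npz')['im'][110:350,420:590,::-1]
o=cv2.resize(im,None,fx=2.5,fy=2.5,interpolation=cv2.INTER_CUBIC)
o2=cv2.convertScaleAbs(o,alpha=1.6,beta=20); cv2.imwrite('pics/crop3.png',o2)
```

```text
(no output)
```

View pics/crop3.png

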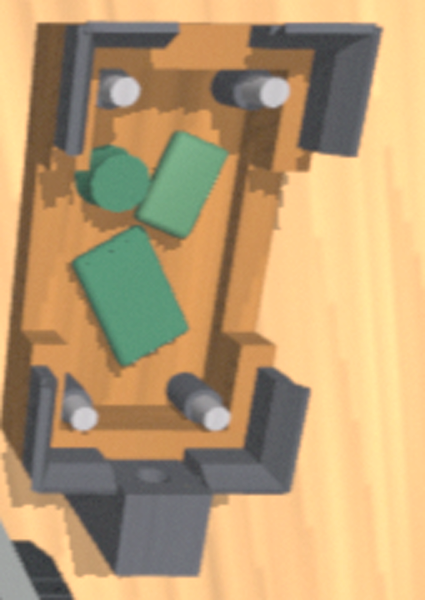

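```bash
cat > fitcase.py <<'E'
from h import *
from scipy.optimize import least_squares
v=np.load('wrist3.npz');K,E=v['K'],v['E']
crop=[(125,90,50,21,36),(272,91,50,-21,36),(83,417,-50,21,36),(215,414,-50,-21,36),(118,492,-66,13,55),(210,492,-66,-13,55),(205,575,-94,-13,55),(113,575,-94,13,55)]
def model(q,P):
    c,s=np.cos(q[2]),np.sin(q[2]); return [q[0]+c*P[0]-s*P[1],q[1]+s*P[0]+c*P[1],P[2]+q[3]]
def fun(q,pts=crop): return np.concatenate([np.array(proj(K,E,model(q,P[2:])))-[110+P[1]/2.5,420+P[0]/2.5] for P in pts])
for pts in (crop[:4],crop):
    r=least_squares(fun,[548,50,1.3,0],args=(pts,)); print(r.x.round(3),np.abs(r.fun).max().round(2), np.sqrt(np.diag(np.linalg.inv(r.jac.T@r.jac))).round(2))
E
python3 fitcase.py
python3 - <<'E'
from m import *
# scene+top check of hole and the plate in hand
rs=[]
for n in ['top','scene']:
    im,K,E=cam(n); q=ctrl.place_of(n,'case_hole')
    if q: rs.append(ray(K,E,q[0]['position'])); print(n,q[0]['confidence'],atz(K,E,q[0]['position'],42))
if len(rs)>1: print(tri(rs))
for i in range(3):
    im,K,E,r=meas('wrist','cover',184-3,1)
s=st()
E
```

```text
[550.314  49.547   1.297  -4.239] 0.88 [0.83 0.76 0.01 2.06]
[549.113  50.435   1.304  -0.886] 3.09 [0.52 0.65 0.   1.24]
top 0.85 [521.9707068  -43.61142205  42.        ]
scene 0.63 [520.08547357 -46.10479047  42.        ]
(array([521.90305984, -44.41557483,  43.37265067]), [np.float64(0.9167100943117007), np.float64(0.9167100943116873)])
wrist cover 0.93 ctr [423.4  67.1] size [127.7  70.3] yaw 1.31
wrist cover 0.97 ctr [423.3  66.9] size [128.6  70.5] yaw 1.304
wrist cover 0.76 ctr [423.3  66.7] size [127.9  70.4] yaw 1.309
11.65 [425.5  72.5 180.1] [-3.142  0.     1.307] 60.3
```

Run:
```python
from m import *
v=np.load('wrist3.npz');K,E=v['K'],v['E']
s=st(); y=s['tool_rot'][2]
for p in [(187,224),(187,417)]:
    w=atz(K,E,p,199)-s['eef_pos']; print(w@[np.cos(y),np.sin(y),0],w@[np.sin(y),-np.cos(y),0])
rel(s,(549.4,50.0),1.302)
```

```text
11.65 [425.5  72.5 180.1] [-3.142  0.     1.307] 60.3
61.018540899634324 -30.265654327869555
61.02383308382773 29.90047836155292
units x 0.42 y 5.02 turn 0.06
```

The plate sits centred in the grip, so it goes above the seat and then down.

```bash
python3 -m crank '[[[0.08,0.85,0,0.06],[0.08,0.85,0,0],[0.08,0.85,0,0],[0.08,0.85,0,0],[0.06,0.85,0.5,0],[0,0.77,0.8,0],[0,0,1,0],[0,0,1,0],[0,0,0.8,0],[0,0,0.4,0],[0,0,0,0],[0,0,0,0]]]'; python3 -m crank '[[[0,0,0.3,0],[0,0,0.3,0],[0,0,0.3,0],[0,0,0.3,0],[0,0,0.2,0],[0,0,0.2,0],[0,0,0,0],[0,0,0,0]]]'
python3 - <<'E'
from m import *
rel(st(),(549.4,50.0),1.302)
E
```

```text
clock: 12.65
eef_pos: [549.1, 48.6, 67.6]
tool_rot: [-3.141, 0.0, 1.302]
force: [1.1, 0.5, -1.0]
width: 59.9
gripper_force: 65.1
clock: 13.32
eef_pos: [548.9, 48.5, 27.2]
tool_rot: [-3.141, 0.0, 1.302]
force: [0.5, 0.9, -0.9]
width: 59.9
gripper_force: 65.1
13.32 [548.9  48.5  27.2] [-3.141  0.     1.302] 59.9
units x 0.06 y 0.00 turn 0.0
```

```bash
python3 -m crank '[[[0,0,0.1,0],[0,0,0.1,0],[0,0,0,0],[0,0,0,0]]]'; python3 -m crank '[[[0,0,0.06,0],[0,0,0.06,0],[0,0,0.06,0],[0,0,0.06,0],[0,0,0,0],[0,0,0,0],[0,0,0,0]]]'
```

```text
clock: 13.65
eef_pos: [549.1, 48.5, 22.6]
tool_rot: [3.142, 0.0, 1.302]
force: [-0.3, 0.3, -0.2]
width: 60.0
gripper_force: 65.1
clock: 14.23
eef_pos: [549.3, 48.5, 17.6]
tool_rot: [3.141, -0.0, 1.302]
force: [-2.4, 0.1, 9.0]
width: 60.0
gripper_force: 66.0
```

```bash
python3 -m crank '[[[0,0,0.06,0],[0,0,0.06,0],[0,0,0,0],[0,0,0,0],[0,0,0,0]]]';  python3 -m crank '[[[0,0,0.06,0],[0,0,0.06,0],[0,0,0,0],[0,0,0,0],[0,0,0,0]]]'
```

```text
clock: 14.65
eef_pos: [549.4, 48.5, 16.3]
tool_rot: [3.14, 0.0, 1.302]
force: [-6.6, -0.4, 25.6]
width: 60.4
gripper_force: 67.4
clock: 15.07
eef_pos: [549.4, 48.5, 15.9]
tool_rot: [3.139, 0.0, 1.302]
force: [-13.6, -1.2, 49.1]
width: 60.3
gripper_force: 69.6
```

```bash
python3 -m crank '[[[0,0,-0.12,0],[0,0,-0.11,0],[0,0,0,0],[0,0,0,0]]]';  python3 -m crank '[[[0,0,0,0],[0,0,0,0],[0,0,0,0],[0,0,0,0],[0,0,0,0],[0,0,0,0]]]' -1; python3 -m crank '[[[0,0,-0.3,0],[0,0,-0.6,0],[0,0,-0.9,0],[0,0,-0.9,0],[0,0,-0.9,0],[0,0,-0.9,0],[-0.7,0,-0.8,0],[-1,0,-0.8,0],[-0.8,0,0,0],[0,0,0,0],[0,0,0,0],[0,0,0,0]]]'
python3 - <<'E'
from m import *
st()
im,K,E,r=meas('wrist','cover',35,2); cv2.imwrite('pics/w4.png',im[:,:,::-1]); np.savez('w4.npz',K=K,E=E,im=im)
for t,z in [('case_seat',30),('case_hole',42),('cover_mid',32.5)]:
    for q in ctrl.place_of('wrist',t)[:2]: print(t,np.round(q['position'],1),round(q['confidence'],2),atz(K,E,q['position'],z).round(1))
E
```

```text
clock: 15.4
eef_pos: [549.6, 48.5, 16.6]
tool_rot: [3.141, -0.0, 1.302]
force: [-1.4, 0.2, 9.4]
width: 59.9
gripper_force: 66.0
clock: 15.9
eef_pos: [549.0, 48.5, 16.1]
tool_rot: [-3.141, 0.0, 1.302]
force: [-0.3, 0.1, -0.3]
width: 85.3
gripper_force: 0.0
clock: 16.9
eef_pos: [532.5, -11.1, 169.1]
tool_rot: [3.141, -0.001, 1.302]
force: [0.0, 0.9, 0.3]
width: 85.6
gripper_force: 0.0
16.9 [532.5 -11.1 169.1] [ 3.141e+00 -1.000e-03  1.302e+00] 85.6
wrist cover 0.72 ctr [549.   49.3] size [120.1  62.1] yaw 1.302
case_hole [274.5 318.3] 0.71 [523.1 -38.9  42. ]
cover_mid [145.6 321.5] 0.88 [549.5  48.2  32.5]
```

View pics/w4.png

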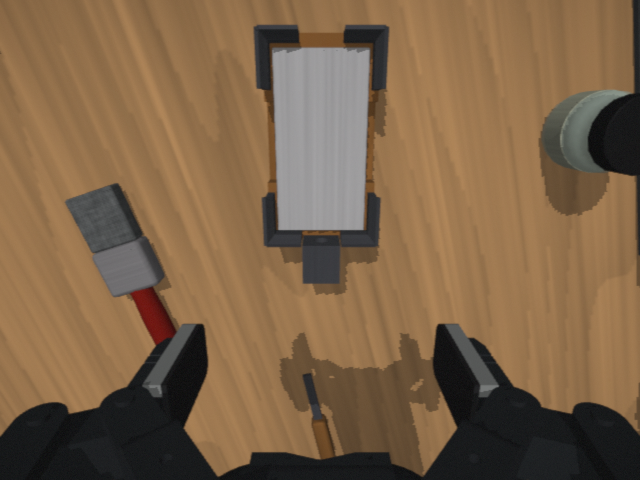

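The plate shows at cols 272-370, rows 47-230. It measures 120.1 x 62.1 at z=35, centred between the lips and square to the case, so it is home. The block's top is at cols 303-341, rows 245-283. Now I go to the pin.

```bash
python3 -m crank '[[[0.88,-0.64,0,0],[0.88,-0.64,0,0],[0.88,-0.64,0,0],[0.88,-0.64,0,0],[0.88,-0.64,0,0],[0.88,-0.64,0,0],[0.88,-0.64,0,0],[0.88,-0.64,0,0],[0.88,-0.64,0,0],[0.88,-0.64,0,-0.8],[0,0,0,-0.9],[0,0,0,-0.9]]]'; python3 -m crank '[[[0,0,0,-0.7],[0,0,0,0],[0,0,0,0],[0,0,0,0]]]'
python3 - <<'E'
from m import *
st()
im,K,E,r=meas('wrist','pin',10,2); cv2.imwrite('pics/w5.png',im[:,:,::-1]); np.savez('w5.npz',K=K,E=E,im=im)
for t,z in [('pin',7),('pin_shoulder',7),('pin_tip',5)]:
    for q in ctrl.place_of('wrist',t)[:2]: print(t,np.round(q['position'],1),round(q['confidence'],2),atz(K,E,q['position'],z).round(1))
E
```

```text
clock: 18.15
eef_pos: [435.4, 245.8, 168.8]
tool_rot: [-3.141, -0.001, 1.519]
force: [0.1, -0.1, -0.4]
width: 85.1
gripper_force: 0.0
clock: 18.48
eef_pos: [436.6, 242.9, 168.7]
tool_rot: [-3.141, 0.0, 1.565]
force: [-0.3, -0.3, 0.4]
width: 85.4
gripper_force: 0.0
18.48 [436.6 242.9 168.7] [-3.141  0.     1.565] 85.4
wrist pin 0.86 ctr [435.3 282.8] size [100.7  14. ] yaw 1.556
wrist pin 0.6 ctr [217.8 319.2] size [33.4  6.7] yaw 0.321
pin [215.5 319.9] 0.91 [436.3 249.3   7. ]
pin [252.6 120.6] 0.88 [274.4 219.3   7. ]
pin_shoulder [260.7 142.7] 0.86 [291.3 212.2   7. ]
pin_shoulder [194.3 319. ] 0.8 [435.7 266.1   7. ]
pin_tip [301.  214.4] 0.85 [346.  174.4   5. ]
pin_tip [101.4 319.6] 0.64 [436.6 333.6   5. ]
```

View pics/w5.png

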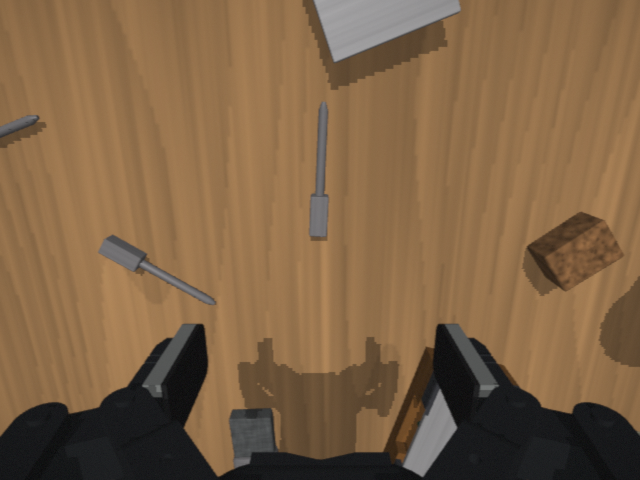

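The picture shows the pin upright, with its handle at (col 319, row 216) and its tip at (323, 103). I go closer and measure again.

```bash
python3 -m crank '[[[0.13,0,0.7,0.3],[0.13,0,0.7,0],[0,0,0.7,0],[0,0,0.7,0],[0,0,0.7,0],[0,0,0,0],[0,0,0,0],[0,0,0,0]]]'
cat > pinfit.py <<'E'
from m import *
def pinfit(K,E,z,cols,im=None,mask=None):
    # principal line of the mask in world at height z
    P=np.argwhere(mask); W=np.array([atz(K,E,p,z)[:2] for p in P],np.float32)
    vx,vy,x0,y0=cv2.fitLine(W,cv2.DIST_HUBER,0,.01,.01).ravel()
    d=np.array([vx,vy]); d*=np.sign(d[1]); t=(W-[x0,y0])@d
    return d,np.array([x0,y0]),t.min(),t.max(),W
E
python3 - <<'E'
from pinfit import *
s=st()
im,K,E,r=meas('wrist','pin',10,2); np.savez('w6.npz',K=K,E=E,im=im)
pos={}
for t,z in [('pin',7),('pin_shoulder',7),('pin_tip',5)]:
    for q in ctrl.place_of('wrist',t)[:2]: print(t,np.round(q['position'],1),round(q['confidence'],2),atz(K,E,q['position'],z).round(1)); pos.setdefault(t,q['position'])
d,p,a,b,W=pinfit(K,E,7,0,mask=r[0]['mask']); print('axis yaw',np.arctan2(d[1],d[0]),'ends',p+a*d,p+b*d,b-a)
v=np.load('w5.npz')
for t,px in [('pin',(215.5,319.9)),('pin_shoulder',(194.3,319)),('pin_tip',(101.4,319.6))]:
    print(t,tri([ray(v['K'],v['E'],px),ray(K,E,pos[t])]))
E
```

```text
clock: 19.4
eef_pos: [437.2, 249.7, 82.0]
tool_rot: [3.141, -0.001, 1.542]
force: [0.4, 0.2, -0.0]
width: 85.0
gripper_force: 0.0
19.4 [437.2 249.7  82. ] [ 3.141e+00 -1.000e-03  1.542e+00] 85.0
wrist pin 0.95 ctr [294.4 209.4] size [23.8 75.1] yaw 2.555
wrist pin 0.59 ctr [437.4 283. ] size [101.   14.4] yaw 1.5
pin [259.6 316.9] 0.96 [435.3 251.6   7. ]
pin [316.6  55.4] 0.83 [273.9 218.9   7. ]
pin_shoulder [236.7 316.6] 0.79 [435.5 265.5   7. ]
pin_shoulder [327.5  85.3] 0.7 [290.5 210.9   7. ]
pin_tip [108.2 319.3] 0.66 [439.1 334.9   5. ]
axis yaw 2.579996 ends [324.9316 187.7585] [260.25162 228.4536 ] 76.41722
pin (array([435.6042622 , 245.01819172, -10.29296819]), [np.float64(0.6711872488685755), np.float64(0.6711872488684951)])
pin_shoulder (array([435.68221133, 267.2122985 ,  12.47222659]), [np.float64(0.05895755360084435), np.float64(0.05895755360086437)])
pin_tip (array([437.75554891, 335.78562357, -77.82077988]), [np.float64(1.2655206905842227), np.float64(1.2655206905842866)])
```

Run:
```python
from pinfit import *
for i in range(3):
    im,K,E=cam('wrist'); r=ctrl.trace('wrist','pin')
    for q in r:
        if abs(q['position'][1]-318)>40: continue
        d,p,a,b,W=pinfit(K,E,7,0,mask=q['mask']); t=(W-p)@d; n=np.array([-d[1],d[0]])
        # mid-line at handle and rod by section
        mids=[]
        for lo,hi in [(a+3,a+13),(a+13,a+27),(a+40,a+60),(a+60,a+80)]:
            k=(t>lo)&(t<hi); u=(W[k]-p)@n; mids.append(((lo+hi)/2,(u.min()+u.max())/2,u.max()-u.min()))
        m=np.array(mids); f=np.polyfit(m[:,0],m[:,1],1); yaw=np.arctan2(d[1],d[0])+np.arctan(f[0])
        h=p+(a+16)*d+np.polyval(f,a+16)*n
        print(round(q['confidence'],2),'yaw',round(yaw,3),'len',b-a,'handle',h,m.round(1).tolist())
s=st(); rel(s,(h[0],h[1]),yaw)
```

```text
0.82 yaw 1.516 len 102.36049 handle [434.68939701 247.19817898] [[-42.900001525878906, -0.0, 13.800000190734863], [-30.899999618530273, -0.10000000149011612, 14.199999809265137], [-0.8999999761581421, -0.0, 7.0], [19.100000381469727, -0.20000000298023224, 7.0]]
0.67 yaw 1.523 len 102.19049 handle [434.78959077 247.1856516 ] [[-42.70000076293945, 0.0, 14.300000190734863], [-30.700000762939453, -0.20000000298023224, 13.899999618530273], [-0.699999988079071, 0.10000000149011612, 7.199999809265137], [19.299999237060547, 0.0, 7.0]]
0.6 yaw 1.522 len 102.09583 handle [434.83038871 247.19984909] [[-42.70000076293945, -0.10000000149011612, 13.800000190734863], [-30.700000762939453, -0.10000000149011612, 14.100000381469727], [-0.699999988079071, -0.10000000149011612, 6.900000095367432], [19.299999237060547, -0.0, 7.0]]
19.95 [436.9 249.3  81.4] [ 3.141 -0.     1.542] 85.1
units x -0.09 y -0.08 turn 0.24
```

```bash
python3 -m crank '[[[0,-0.08,0.6,0.24],[0,0,0.6,0],[0,0,0.6,0],[0,0,0.6,0],[0,0,0.5,0],[0,0,0.22,0],[0,0,0,0],[0,0,0,0]]]'; python3 -m crank '[[[0,0,0,0],[0,0,0,0],[0,0,0,0],[0,0,0,0],[0,0,0,0],[0,0,0,0],[0,0,0,0],[0,0,0,0],[0,0,0,0],[0,0,0,0],[0,0,0,0],[0,0,0,0]]]' 1
```

```text
clock: 20.62
eef_pos: [434.7, 249.4, 3.4]
tool_rot: [-3.141, 0.0, 1.523]
force: [0.8, 0.4, -1.2]
width: 85.3
gripper_force: 0.0
clock: 21.62
eef_pos: [434.9, 249.5, 3.8]
tool_rot: [3.141, -0.0, 1.523]
force: [-0.7, 0.3, 6.5]
width: 12.1
gripper_force: 60.1
```

```bash
python3 -m crank '[[[0,0,-0.4,0],[0,0,-0.8,0],[0,0,-1,0],[0,0,-1,0],[0,0,-0.9,0],[0,0,-0.5,0],[-0.95,0.2,0,0],[-0.95,0.2,0,0],[-0.95,0.2,0,0],[-0.95,0.2,0,0],[-0.95,0.2,0,0],[-0.95,0.2,0,0]]]'; python3 -m crank '[[[-0.95,0.21,0,0],[-0.95,0.21,0,0],[-0.95,0.21,0,0],[-0.95,0.21,0,0],[-0.95,0.21,0,0],[-0.95,0.21,0,0],[-0.95,0.21,0,0],[-0.95,0.21,0,0],[-0.95,0.21,0,0],[-0.95,0.21,0,0.7],[0,0,0,0.7],[0,0,0,0.7]]]';python3 -m crank '[[[0,0,0,0.66],[0,0,0,0],[0,0,0,0],[0,0,0,0]]]'
python3 - <<'E'
from m import *
s=st()
im,K,E=cam('wrist'); cv2.imwrite('pics/w7.png',im[:,:,::-1]); np.savez('w7.npz',K=K,E=E,im=im)
for t,z in [('pin',s['eef_pos'][2]+3.2),('pin_shoulder',s['eef_pos'][2]+3.2),('pin_tip',s['eef_pos'][2]+3.2),('case_hole',42),('cover_mid',32.5)]:
    for q in ctrl.place_of('wrist',t)[:1]: print(t,np.round(q['position'],1),round(q['confidence'],2),atz(K,E,q['position'],z).round(1))
E
```

```text
clock: 22.62
eef_pos: [457.8, 104.4, 118.8]
tool_rot: [3.141, 0.0, 1.523]
force: [0.3, -0.5, 0.5]
width: 12.2
gripper_force: 59.4
clock: 23.62
eef_pos: [498.7, -136.5, 118.6]
tool_rot: [3.141, 0.001, 1.348]
force: [-0.0, 1.5, -1.2]
width: 11.8
gripper_force: 59.4
clock: 23.95
eef_pos: [498.8, -134.0, 118.6]
tool_rot: [3.142, 0.0, 1.304]
force: [0.5, 0.2, -1.0]
width: 12.3
gripper_force: 59.4
23.95 [ 498.8 -134.   118.6] [3.142 0.    1.304] 12.3
pin [331.5 321.8] 0.63 [ 499.3 -133.7  121.8]
pin_shoulder [295.5 322. ] 0.8 [ 503.6 -118.5  121.8]
pin_tip [108.4 318.4] 0.82 [520.3 -52.5 121.8]
case_hole [ 82.5 318. ] 0.73 [523.2 -39.6  42. ]
```

View pics/w7.png

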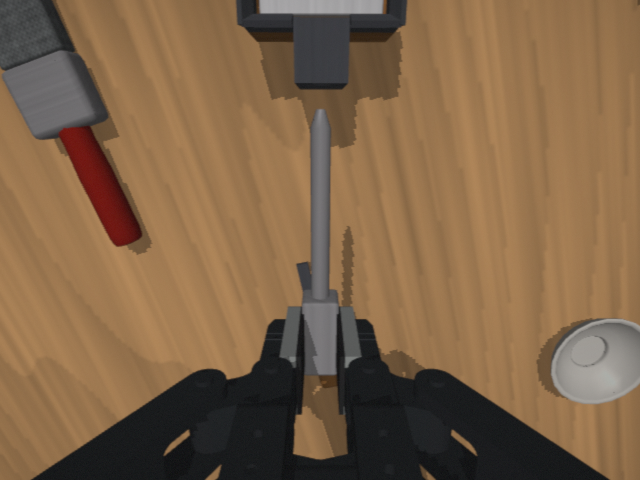

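The picture shows the rod along col 320 (tip at row 110) and the block centred near col 321, rows 14-88. I compute the lateral error.

```bash
cat > lat.py <<'E'
from m import *
import sys
f,rb,rr,zp=sys.argv[1],eval(sys.argv[2]),eval(sys.argv[3]),float(sys.argv[4])
v=np.load(f);K,E,im=v['K'],v['E'],v['im'].astype(int)
yaw=1.302;ax=np.array([np.cos(yaw),np.sin(yaw)]);n=np.array([-ax[1],ax[0]]);c=np.array([549.2,49.7])
sat=im.max(2)-im.min(2)
def ln(rows,z,ok):
    o=[]
    for r in rows:
        a=321
        while ok(r,a): a-=1
        b=321
        while ok(r,b): b+=1
        w=atz(K,E,(r,(a+b)/2),z)[:2]-c; o.append((w@ax,w@n,b-a-1))
    o=np.array(o);p=np.polyfit(o[:,0],o[:,1],1);print('width px',o[:,2].mean(),'lat',o[:,1].mean().round(2),'slope',p[0].round(4),'at x=-94',np.polyval(p,-94).round(2),'x range',o[:,0].min().round(1),o[:,0].max().round(1))
ln(range(*rb),55,lambda r,q:im[r,q].max()<95)
ln(range(*rr),zp,lambda r,q:sat[r,q]<38)
E
python3 lat.py w7.npz '(35,75)' '(135,285)' 121.8
python3 - <<'E'
import numpy as np
im=np.load('w7.npz')['im']; print(im[60,285:360:3].tolist()); print(im[200,300:345:3].tolist()); print(im[60:115:3,321].tolist())
E
```

```text
width px 71.7 lat -0.4 slope -0.0356 at x=-94 0.03 x range -90.1 -73.4
width px 20.46 lat 0.49 slope -0.0276 at x=-94 -0.81 x range -169.5 -114.7
[[99, 76, 52], [102, 79, 54], [102, 78, 53], [75, 68, 65], [60, 62, 66], [60, 61, 64], [59, 60, 64], [61, 61, 65], [61, 61, 66], [60, 61, 66], [60, 61, 65], [59, 62, 66], [61, 62, 66], [60, 61, 65], [60, 61, 65], [61, 63, 67], [61, 62, 66], [63, 63, 69], [61, 63, 67], [60, 62, 66], [63, 62, 67], [72, 66, 62], [100, 78, 54], [105, 81, 54], [108, 83, 57]]
[[158, 121, 81], [165, 125, 84], [169, 128, 85], [167, 128, 87], [94, 92, 93], [109, 107, 108], [117, 115, 117], [116, 114, 116], [108, 107, 106], [93, 92, 93], [135, 106, 77], [164, 124, 83], [161, 123, 82], [160, 122, 81], [161, 124, 83]]
[[61, 62, 66], [59, 62, 66], [60, 62, 67], [60, 61, 65], [61, 61, 66], [61, 62, 66], [61, 62, 66], [61, 61, 65], [34, 35, 38], [30, 31, 33], [110, 85, 58], [113, 86, 59], [113, 87, 60], [113, 87, 59], [113, 87, 58], [114, 87, 58], [116, 92, 70], [129, 127, 129], [125, 123, 125]]
```

```bash
sed -i 's/im\[r,q\].max()<95/im[r,q].max()<95 and sat[r,q]<14/' lat.py
python3 lat.py w7.npz '(30,78)' '(135,285)' 121.8
```

```text
width px 58.8125 lat -0.15 slope -0.0003 at x=-94 -0.15 x range -91.4 -71.4
width px 20.46 lat 0.49 slope -0.0276 at x=-94 -0.81 x range -169.5 -114.7
```

Run:
```python
from m import *
v=np.load('w7.npz');K,E,im=v['K'],v['E'],v['im'].astype(int); sat=im.max(2)-im.min(2)
print(K.round(1).tolist(),E.round(3).tolist())
for r in list(range(18,90,10))+list(range(115,300,20)):
    m=(sat[r]<18); m[:285]=0;m[360:]=0; c=np.where(m)[0]; k=np.median(c); print(r,c.min(),c.max(),c.mean().round(1),end=' | ')
y=1.304
for r in (60,80,130,200,280):
    for cc in (318,320,322):
        w=atz(K,E,(r,cc),55 if r<100 else 121.8)[:2]-[549.2,49.7]; print(r,cc,(w@[-np.sin(1.302),np.cos(1.302)]).round(2),end='; ')
```

```text
[[397.4, 0.0, 320.0], [0.0, 397.4, 246.5], [0.0, 0.0, 1.0]] [[0.965, 0.25, 0.085, 520.511], [-0.264, 0.914, 0.308, -53.968], [-0.001, -0.319, 0.948, 260.812], [0.0, 0.0, 0.0, 1.0]]
18 285 359 322.0 | 28 285 359 322.0 | 38 293 349 321.0 | 48 294 348 321.0 | 58 294 348 321.0 | 68 294 347 320.5 | 78 294 347 320.5 | 88 300 341 320.5 | 115 315 326 320.5 | 135 311 330 320.5 | 155 311 329 320.0 | 175 311 329 320.0 | 195 311 329 320.0 | 215 311 329 320.0 | 235 312 328 320.0 | 255 312 328 320.0 | 275 299 328 313.5 | 295 303 336 319.5 | 60 318 1.25; 60 320 0.31; 60 322 -0.64; 80 318 1.25; 80 320 0.29; 80 322 -0.67; 130 318 0.88; 130 320 0.21; 130 322 -0.46; 200 318 0.88; 200 320 0.17; 200 322 -0.54; 280 318 0.88; 280 320 0.12; 280 322 -0.64;
```

The pin and the hole axis agree to about 0.2 mm sideways. Down to hole height, then a gentle insertion.

```bash
python3 -m crank '[[[0,0,0.5,0],[0,0,0.7,0],[0,0,0.7,0],[0,0,0.7,0],[0,0,0.4,0],[0,0,0.19,0],[0,0,0,0],[0,0,0,0],[0,0,0,0]]]'; python3 -m crank '[[[0.2,0,0,0],[0.2,0,0,0],[0.2,0,0,0],[0.2,0,0,0],[0,0,0,0],[0,0,0,0]]]'
```

```text
clock: 25.0
eef_pos: [499.6, -134.2, 39.3]
tool_rot: [3.14, -0.0, 1.302]
force: [-0.7, -0.8, -0.4]
width: 12.5
gripper_force: 59.4
clock: 25.5
eef_pos: [504.5, -114.2, 38.7]
tool_rot: [3.141, -0.0, 1.303]
force: [-0.1, -0.1, -0.7]
width: 12.0
gripper_force: 59.4
```

```bash
python3 -m crank '[[[0.25,0,0,0],[0.25,0,0,0],[0.25,0,0,0],[0.25,0,0,0],[0,0,0,0],[0,0,0,0]]]'; python3 -m crank '[[[0.25,0,0,0],[0.25,0,0,0],[0.25,0,0,0],[0.25,0,0,0],[0,0,0,0],[0,0,0,0]]]'
```

```text
clock: 26.0
eef_pos: [511.0, -90.0, 38.6]
tool_rot: [-3.142, -0.0, 1.303]
force: [0.1, -0.2, -1.0]
width: 11.8
gripper_force: 59.4
clock: 26.5
eef_pos: [517.7, -66.0, 38.6]
tool_rot: [3.141, -0.0, 1.303]
force: [0.7, -0.5, -0.5]
width: 12.3
gripper_force: 59.4
```

Run:
```python
from m import *
s=st(); p=s['eef_pos'][:2]-[549.2,49.7]; print('case x',p@[np.cos(1.302),np.sin(1.302)],'y',p@[-np.sin(1.302),np.cos(1.302)],s['force'].round(1))
im,K,E=cam('wrist'); cv2.imwrite('pics/w8.png',im[:,:,::-1]); np.savez('w8.npz',K=K,E=E,im=im)
```

```text
26.5 [517.7 -66.   38.6] [ 3.141 -0.     1.303] 12.3
case x -119.86868719158744 y -0.3328804760606331 [ 0.7 -0.5 -0.5]
```

View pics/w8.png

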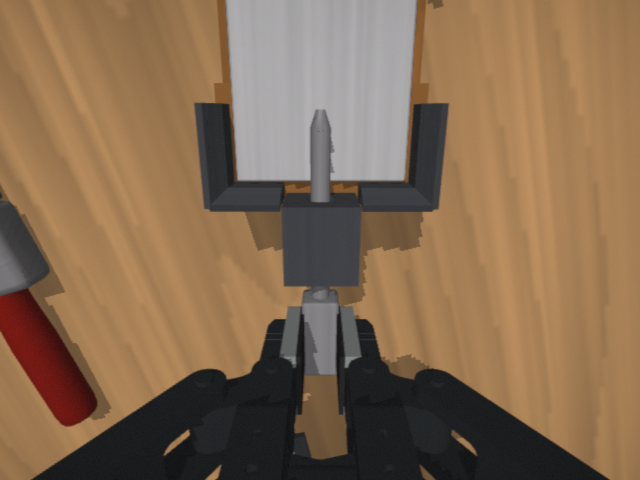

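The pin is through the block: its tip is over the plate at (col 320, row 112) and the handle is just short of the block at row 292. I push it the last 10 mm or so.

```bash
python3 -m crank '[[[0.15,0,0,0],[0.12,0,0,0],[0.06,0,0,0],[0,0,0,0],[0,0,0,0]]]'; python3 -m crank '[[[0.08,0,0,0],[0.06,0,0,0],[0,0,0,0],[0,0,0,0]]]'
```

```text
clock: 26.97
eef_pos: [519.7, -58.6, 38.6]
tool_rot: [-3.142, 0.0, 1.302]
force: [-0.2, -0.7, 0.2]
width: 12.1
gripper_force: 59.4
clock: 27.3
eef_pos: [520.3, -56.4, 38.6]
tool_rot: [-3.141, 0.001, 1.301]
force: [-1.4, -4.8, 0.2]
width: 12.0
gripper_force: 59.5
```

```bash
python3 -m crank '[[[-0.04,0,0,0],[0,0,0,0]]]'; python3 -m crank '[[[0,0,0,0],[0,0,0,0],[0,0,0,0],[0,0,0,0],[0,0,0,0],[0,0,0,0],[0,0,0,0],[0,0,0,0]]]' -1; python3 -m crank '[[[0,0,-0.3,0],[0,0,-0.6,0],[0,0,-0.9,0],[0,0,-0.9,0],[0,0,-0.9,0],[0,0,-0.9,0],[0,0,-0.5,0],[0,0,0,0],[0,0,0,0],[0,0,0,0],[0,0,0,0]]]'
python3 - <<'E'
from m import *
s=st()
im,K,E,r=meas('wrist','cover',35,1); cv2.imwrite('pics/w9.png',im[:,:,::-1])
ax=np.array([np.cos(1.302),np.sin(1.302)]);n=np.array([-ax[1],ax[0]])
for t,z in [('pin',42),('pin_shoulder',42),('pin_tip',42),('cover_mid',32.5)]:
    for q in ctrl.place_of('wrist',t)[:1]:
        w=atz(K,E,q['position'],z)[:2]-[549.2,49.7]; print(t,np.round(q['position'],1),round(q['confidence'],2),'case xy',(w@ax).round(1),(w@n).round(1))
E
```

```text
clock: 27.47
eef_pos: [520.3, -56.4, 38.6]
tool_rot: [3.142, -0.0, 1.302]
force: [-0.4, -2.0, -0.9]
width: 11.9
gripper_force: 59.4
clock: 28.13
eef_pos: [520.5, -56.2, 38.6]
tool_rot: [3.141, -0.0, 1.302]
force: [-0.6, 0.6, -0.5]
width: 85.7
gripper_force: 0.0
clock: 29.05
eef_pos: [519.6, -56.3, 162.6]
tool_rot: [-3.14, 0.0, 1.302]
force: [-0.0, 0.1, -0.5]
width: 85.4
gripper_force: 0.0
29.05 [519.6 -56.3 162.6] [-3.14   0.     1.302] 85.4
wrist cover 0.8 ctr [545.8  38. ] size [96.5 62.5] yaw 1.303
pin [236.4 323.8] 0.76 case xy -108.4 -1.5
pin_shoulder [218.6 321.7] 0.8 case xy -95.7 -0.0
pin_tip [113.8 318.2] 0.77 case xy -27.9 2.3
cover_mid [ 65.3 320.1] 0.6 case xy 0.9 1.1
```

View pics/w9.png

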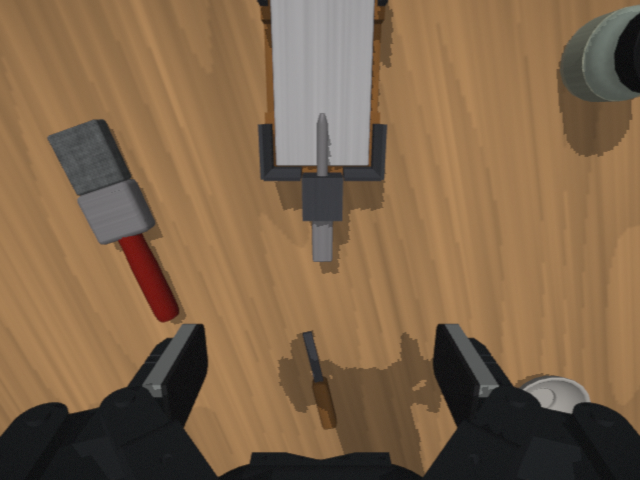

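The handle meets the block at row 220, the tip lies over the plate at (col 322, row 114), the plate is home and the robot is clear. I hand it in.

```bash
python3 -c "
from cell import ctrl
print(ctrl.finish_job())"
```

```text
the job is handed in; nothing more can be done
None
```

The longer plate is pressed home in the case, the pin is pushed through the block until its handle meets it, both are released, and the job is handed in at about 29 s of the 72 s; the hand-in gave no verdict.

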